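Close the ultrasonic cleaner and set its timer

TASK

The spray-gun parts are in the basket of the bench ultrasonic cleaner, ready to be cleaned. Lower the cleaner's lid gently until it lies fully closed on the tank, without letting it slam; then set the run time by turning only the small inner timer knob until its white pointer stands at the long mark on the panel. Leave the wider heat ring around that knob at its setting, and do not disturb the other things on the bench.

Things in the scene. Friction and masses are not known exactly. Their poses are not given: they have to be found in the camera images.
- cleaner: Bench ultrasonic cleaner, fixed. Origin on the bench top; x axis to its back, y to its left seen from the front (robot's side), z up. In mm: x -85 (front) to 110, y -165 to 165, 150 high. Left part (y -35 to 165): stainless tank, open on top, rim at z 150, walls 12, wire basket inside. Right part (y -165 to -35): grey console with a sloped control panel in front, flat top at z 150 behind it.
- panel_face (a point): Middle of the sloped control panel, on the timer knob's axis, on the panel's face. x axis: straight up the slope; y: to the left; z: out of the panel, leaning 35 degrees from vertical towards the robot. The panel is 140 mm (x) by 130 mm (y); 65 mm of it is free on either side of the knob's axis; the lid's right side lies 66 mm left of that axis.
- lid (a joint): The tank's hinged stainless lid, 170 mm from hinge to front edge, 198 mm wide, 10 mm thick, about 0.4 kg. 0 = fully closed, grows as it opens, in rad; stop at 1.4. A stiff friction hinge holds it wherever it is left, so it must be brought and pressed all the way down; moving it takes about 2 to 5 N at the handle.
- lid_hinge (a point): Point on the lid's hinge axis, at the middle of the lid's width: 85 mm behind, 65 mm left of and 150 mm above the cleaner's origin. Axes as the cleaner's; the hinge axis runs along y.
- lid_handle (a point): Middle of the lid's pull bar: round dark steel bar, 12 mm in diameter, 110 mm long, parallel to the hinge and 205 mm from its axis, 5 mm above the lid's underside, held 35 mm out from the lid's front edge by a stub at each end (100 mm clear between them). Axes turn with the lid: -x from hinge to bar, y along the bar, z out of the lid's top (those of the cleaner when closed).
- timer (a joint): Small inner knob of the concentric pair on the sloped panel: the timer, in rad, growing clockwise seen facing the panel. 0 = off: pointer 45 degrees left of straight up the slope; stop at 2.2. Short marks on the panel every 0.35 rad and one long, thick mark at 1.40 rad (35 degrees right of straight up), the wanted setting. Light friction (0.04 N m) holds it where it is left.
- timer_grip (a point): Grip point on the timer knob's axis, 40 mm out from the panel. The knob is a black bar, 44 mm long, 14 mm wide, standing from 16 to 48 mm out from the panel, with a white pointer line on one half of its top and down that end. z axis: along the knob's axis, out of the panel; x: along the bar towards the pointer (turns with the knob); y: across the bar.
- heat_ring (a joint): The wider outer heat ring of the concentric pair, around the foot of the timer knob: aluminium, 68 mm in diameter, its top 12 mm out from the panel; in rad, clockwise grows. Its own scale is the round dots on the panel's lower and left part. Turns on its own, with light friction; to be left where it is.
- ring_mark (a point): The black index line on top of the heat ring, 30 mm from the ring's axis and 12 mm out from the panel; moves as the ring turns.
- wax_tin: Flat aluminium wax tin, 68 mm in diameter, 36 mm high, standing on the flat top of the console behind the panel; origin at the centre of its underside.
- finish_tin: Steel tin of wood finish, 84 mm in diameter, 105 mm high, standing left of the cleaner; origin at the centre of its underside.
- gun_cup: Empty aluminium spray-gun cup, 80 mm in diameter, 95 mm high, standing right of the cleaner; origin at the centre of its underside.
- sanding_block: Cork sanding block, 65 x 110 x 36 mm, lying in front of the cleaner; origin at the centre of its underside.
- spray_can: Spray can, 64 mm in diameter, 190 mm high, standing at the left of the bench; origin at the centre of its underside.
- tape_roll: Roll of paper masking tape, 104 mm in diameter, 25 mm high, lying flat at the left front; origin at the centre of its underside.
- carving: Half-carved block of pale wood, 140 x 65 x 36 mm, lying at the right front; origin at the centre of its underside.
- screwdriver: Screwdriver, 200 mm long, lying at the right of the bench.

How it is judged (in metres and radians):
On the way, in this order (a step that is already met when the one before it is completed fails the run):
1. the lid is fully closed on the tank (value of joint lid below 0.035 rad), for 0.2 s.
2. the timer pointer stands at the long mark, with the lid closed (value of joint lid below 0.035 rad and value of joint timer between 1.25 and 1.55 rad), for 0.2 s.
At the end, for the whole second after the job is handed in: The lid is closed (within 0.035 rad, about 7 mm at the handle), the timer knob is at 1.40 rad within 0.15 rad (the long mark), and the heat ring is where it was (its index line within 5 mm, about 0.17 rad) (all of step 2 and distance of ring_mark from where it was at the start of the episode below 0.005 m); the robot touches nothing.
It fails at once if the lid slams: faster than 1.2 rad/s in the last 0.3 rad before it is closed (value of joint lid below 0.3 rad and velocity of joint lid below -1.2 rad/s).
It fails at once if the heat ring is dragged round: its index line moves more than 5 mm (distance of ring_mark from where it was at the start of the episode above 0.005 m).
It fails at once if another thing on the bench is pushed more than 30 mm or knocked over (distance of any of wax_tin, finish_tin, gun_cup, sanding_block, spray_can, tape_roll, carving, screwdriver from where it was at the start of the episode above 0.03 m or angle between any of finish_tin, gun_cup, spray_can's own z axis and vertical above 0.5 rad).
It also fails if it takes over 64 s, if anything falls off the work surface, if the arm or the gripper's body presses on something with over 40 N, if the wrist force passes 120 N, or if a joint passes its speed limit or range.

ROBOT

A 6-joint arm with a two-finger parallel gripper is mounted at the origin on the work surface. World frame = base frame: x ahead of the robot, y to its left, z up, the work surface at z = 0. Lengths are in m, angles in degrees, forces in N, time in s.
With the tool pointing down it reaches from about 0.3 to 0.95 m from the base axis. Payload 3.1 kg.
Tool frame: the origin (TCP) lies midway between the tips of the shut fingers; the grasp point (between the pads) lies ctrl.pinch_z behind it (ctrl.pinch_z is the distance from the TCP to the grasp point, in m); z points along the fingers, y is the line along which they close (so a half turn about z gives the same grasp; the last joint's range is limited). The gripper opens to 85 mm and grips with 20 to 120 N. Pads are 22 mm wide; open, the fingers measure 114 mm over their backs; the gripper's body (76 mm by 85 mm) begins 54 mm behind the grasp point. The pads swing forward as they close: fully open they stand 13 mm farther back than shut.
Start: joints at [-75.327, 17.653, 93.61, -0, 68.738, -3.994], TCP at [0.2, -0.592, 0.193] pointing down, gripper open.
Joint ranges: [-175.34, 175.34], [-45.06, 112.39], [2.9, 150.54], [-68.45, 248.45], [3.09, 151.38], [-168.51, 168.51]. Speed limits (degrees/s): [159.86, 159.86, 180, 180, 180, 180].

INTERFACE

Orientations are given as a 3x3 rotation matrix whose columns are the frame's x, y, z axes.
In Python, from workcell import ctrl gives the robot as it stands.
- The arm moves only by the shell command python3 -m crank 'ROWS' [FORCE]. ROWS is text: rows parted by semicolons, each of 7 numbers parted by spaces: the shift along the tool's x, y, z in units of 15 cm (1.0 is 15 cm), then the turn, a rotation vector about the tool's x, y, z in units of 2 pi rad (1.0 is 2 pi rad), then the opening, from 0 (shut) to 1 (fully open). In form: tx ty tz wx wy wz grip; .... A call has 1 to 8 rows; each row is the pose to reach, as a shift and turn from the pose commanded when the call began, along the tool's axes at that moment, turning the shorter way round; what a row does not reach only later rows make up. A row lasts 1/8 s, in which the tool goes at most 62.5 mm and 10.7 degrees, less where a joint would pass 70% of its speed; a pose out of reach is approached as far as the arm can. A call with a number of a shift or a turn outside -1 to 1 is refused whole. A call with a gripper value outside its range is refused whole. The fingers move at their own pace and stop on an object; FORCE is the grip in N (left out, the last holds). Time passes only in rows, so rows that repeat a pose let the fingers close. It gives the time, the measured TCP pose, the force, the opening and the grip force at its end, in the units of the state.
- ctrl.observe(): the state, without advancing time (a new reading comes with each control period).
- ctrl.camera(name): name is "scene" or "top" or "wrist"; returns (picture, depth): 480x640x3 uint8, red, green, blue; 480x640 float32, m along the optical axis (not along the pixel's ray), 0 where there is no reading.
- ctrl.camera_info(name): a dict with "intrinsics" (3x3 intrinsics, pixels), "k1" (the pictures are not rectified: a ray, as slopes to the right and down, at radius r is drawn at 1 + k1 r^2 times it, then the intrinsics apply), "T" (4x4, takes a point from camera to world coordinates). Camera axes: x right, y up, looking along -z (the intrinsics and any distortion apply to the point x, -y, -z); pixel columns grow to the right and rows downward; lengths in m; the calibration is good to about 2 mm. A picture is of the moment at which its call begins: read the wrist's pose just before it. camera_info takes no time and is no camera call; for the wrist camera it gives the pose at the moment of the call.
- ctrl.sign_off(): hands the job in; it is judged then, once.
Trained networks look in the newest picture that a camera, given by its name, has taken for a name from the list of things; names that differ only in an ending like _2 or _b are one class to them, and where a whole thing is asked for, a point or a joint stands for the part that bears it (a point fixed in the world has none). Each returns a list of dicts, best first, with "conf" (0 to 1); they miss things now and then, are a little off and sometimes report something else, mostly with a low value. They report only what shows in the picture. A call takes as long as a camera call.
- ctrl.look_for(camera, label): "position" ([column, row] in pixels, amid what is visible of it).
- ctrl.silhouettes(camera, label): "mask" (480x640 bool, what is visible of it) and "position" ([column, row] in pixels, amid what is visible of it).
The state is a dict: "time": time; "qpos": joint angles; "qvel": joint speeds; "effort": joint torques, N m; "tcp_pos": TCP position; "tcp_rot": TCP orientation; "ft_force": force on the tool from outside, world axes, zero at the start; "moment": the same for the moment, N m; "finger_gap": opening from 0.0 (shut) to 1.0 (fully open); "gripper_force": force on a finger pad.
Only numpy, scipy, OpenCV 4.12 (cv2) and the standard library are available. Lean on these libraries where they do the work, as an engineer would, in place of code of your own. Each camera call takes 0.05 s, during which the arm holds its last target. There are 200 camera calls.

## Working session

There is one attempt and no reset: what is moved stays moved. The work goes in short steps, Python scripts to look and compute and a shell command to move; the robot and the scene stay as the last step left them, time stands still between calls to the robot, and variables do not carry over. Pictures are saved under pics/ and viewed, at most 10 in all, crops included, and the job is handed in when it is done.

```bash
mkdir -p pics; ls
cat > h.py <<'E'
import numpy as np, cv2
from workcell import ctrl
def ray(info,px):
    K=np.array(info["intrinsics"]);k1=info["k1"]
    d=np.array([(px[0]-K[0,2])/K[0,0],(px[1]-K[1,2])/K[1,1]])
    u=d.copy()
    for _ in range(20): u=d/(1+k1*(u@u))
    return u
def cloud(info,depth,mask):
    v,u=np.nonzero(mask&(depth>0)); T=np.array(info["T"])
    out=[]
    for a,b in zip(u,v):
        s=ray(info,(a,b));z=depth[b,a];out.append([s[0]*z,-s[1]*z,-z])
    return np.array(out)@T[:3,:3].T+T[:3,3]
def proj(info,P):
    T=np.array(info["T"]);K=np.array(info["intrinsics"])
    p=(np.asarray(P)-T[:3,3])@T[:3,:3]
    s=np.array([p[0]/-p[2],-p[1]/-p[2]]);s=s*(1+info["k1"]*(s@s))
    return K[0,0]*s[0]+K[0,2],K[1,1]*s[1]+K[1,2]
def save(n,im): cv2.imwrite("pics/"+n,cv2.cvtColor(im,cv2.COLOR_RGB2BGR))
E
python3 - <<'E'
from h import *
for c in("scene","top"):
    im,d=ctrl.camera(c);save(c+"0.png",im);info=ctrl.camera_info(c);np.savez("pics/"+c+"0.npz",im=im,d=d)
    print(c,np.round(info["T"],3).tolist())
    for n in["cleaner","lid","lid_handle","timer","heat_ring","ring_mark","wax_tin","finish_tin","gun_cup","sanding_block","spray_can","tape_roll","carving"]:
        r=ctrl.silhouettes(c,n)
        if r:
            r=r[0];P=cloud(info,d,r["mask"])
            print(n,round(r["conf"],2),np.round(r["position"]),r["mask"].sum(),np.round(np.median(P,0),3) if len(P) else None,np.round(np.percentile(P,2,axis=0),3) if len(P) else None,np.round(np.percentile(P,98,axis=0),3) if len(P) else None)
print(ctrl.pinch_z,ctrl.observe())
E
```

```text
pics
scene [[0.742, -0.399, 0.539, 1.407], [0.67, 0.442, -0.596, -0.937], [-0.0, 0.803, 0.596, 1.05], [0.0, 0.0, 0.0, 1.0]]
cleaner 0.9 [348. 249.] 13177 [ 0.676 -0.021  0.138] [ 0.539 -0.18   0.018] [0.73  0.141 0.304]
lid 0.87 [364. 204.] 4603 [0.658 0.041 0.232] [ 0.59  -0.046  0.056] [0.706 0.152 0.327]
lid_handle 0.73 [360. 203.] 4537 [0.659 0.04  0.233] [ 0.596 -0.046  0.155] [0.706 0.145 0.327]
timer 0.71 [295. 249.] 259 [ 0.577 -0.118  0.14 ] [ 0.544 -0.128  0.094] [ 0.596 -0.051  0.16 ]
heat_ring 0.73 [328. 259.] 716 [ 0.7   -0.132  0.183] [ 0.665 -0.155  0.155] [ 0.723 -0.095  0.189]
ring_mark 0.78 [296. 260.] 237 [ 0.599 -0.125  0.127] [ 0.56  -0.149  0.103] [ 0.616 -0.085  0.138]
wax_tin 0.64 [345. 170.] 140 [0.298 0.41  0.018] [ 0.284  0.355 -0.001] [0.321 0.442 0.026]
finish_tin 0.62 [401. 205.] 180 [0.634 0.262 0.1  ] [0.595 0.238 0.065] [0.646 0.285 0.107]
gun_cup 0.69 [274. 314.] 1431 [ 0.644 -0.244  0.063] [ 0.601 -0.276  0.003] [ 0.675 -0.201  0.096]
sanding_block 0.68 [287. 236.] 541 [0.417 0.008 0.035] [ 0.382 -0.025 -0.   ] [0.457 0.087 0.041]
spray_can 0.6 [417
[... 1720 characters left out ...]
-04,
        6.87371654e+01, -3.99312416e+00]), 'qvel': array([ 0.04813096,  0.02933356,  0.04123886,  0.06798419,  0.00997648,
       -0.03539129]), 'effort': array([ 1.58932398e-04, -4.15281522e+01, -2.77071530e+01, -1.70977742e-04,
        8.42181653e-04, -2.04498281e-05]), 'tcp_pos': array([ 0.2000416 , -0.59212327,  0.19327128]), 'tcp_rot': array([[ 9.47386486e-01,  3.20091934e-01,  9.05551154e-06],
       [ 3.20091934e-01, -9.47386486e-01,  4.57096739e-06],
       [ 1.00421991e-05, -1.43187653e-06, -1.00000000e+00]]), 'ft_force': array([ 0.18809315, -0.31033827,  0.01145524]), 'moment': array([0.02858962, 0.01821827, 0.02299666]), 'gripper_force': 0.0, 'finger_gap': 0.9974031759371554}
```

View pics/scene0.png

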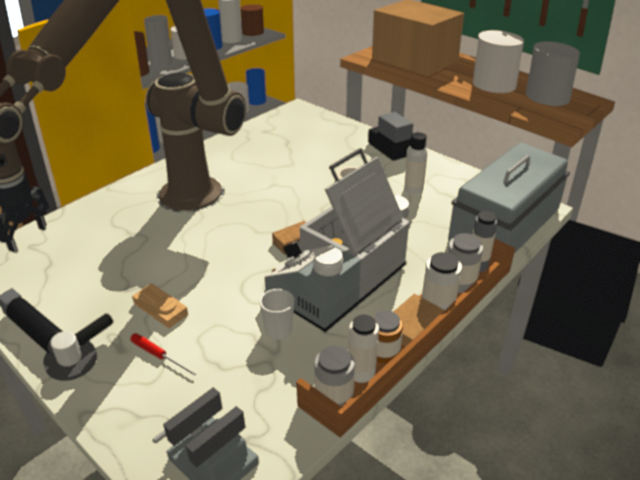

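View pics/top0.png

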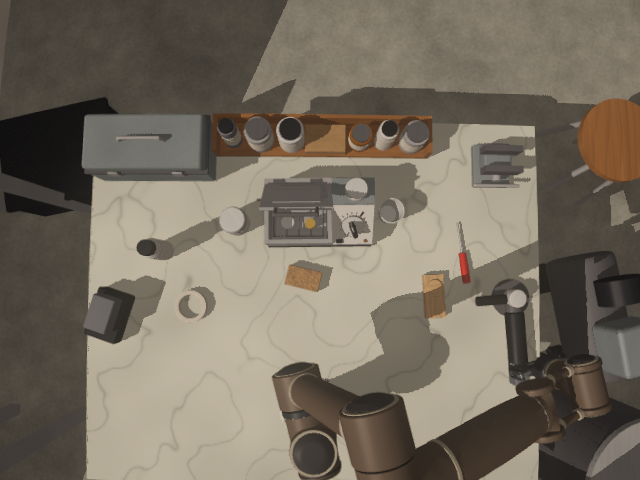

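The scene view shows the cleaner at about (348,249), its lid half open with the pull bar at the top (350,160), and the panel facing the robot. In the top view the lid is at (297,190), the knob at about (353,228) and the wax tin at (356,188).

```bash
cat > fit.py <<'E'
from h import *
from scipy.optimize import least_squares
C=[]
L=[]
for c in("top","scene"):
    f=np.load(f"pics/{c}0.npz");ctrl.camera(c);info=ctrl.camera_info(c)
    m=ctrl.silhouettes(c,"cleaner")[0]["mask"];P=cloud(info,f["d"],cv2.dilate(m.astype(np.uint8),np.ones((5,5)))>0)
    C.append(P)
    m=ctrl.silhouettes(c,"lid")[0]["mask"];Q=cloud(info,f["d"],cv2.erode(m.astype(np.uint8),np.ones((3,3)))>0);Q=Q[Q[:,2]>.18]
    best=None;rng=np.random.default_rng(0)
    for _ in range(400):
        a=Q[rng.choice(len(Q),3,False)];n=np.cross(a[1]-a[0],a[2]-a[0]);n/=np.linalg.norm(n)+1e-9
        k=abs((Q-a[0])@n)<.004
        if best is None or k.sum()>best.sum():best=k
    S=Q[best];c0=S.mean(0);n=np.linalg.svd(S-c0)[2][2];n*=np.sign(n[2])
    print(c,"lid plane",len(Q),best.sum(),n.round(3),"yaw",np.degrees(np.arctan2(n[1],n[0])).round(2),"angle",np.arccos(n[2]).round(3),c0.round(3))
    print(" high pts",Q[Q[:,2]>np.percentile(Q[:,2],97)].mean(0).round(3),Q[:,2].max().round(3))
    R=P[(P[:,2]>.140)&(P[:,2]<.157)]
    r=cv2.minAreaRect(R[:,:2].astype(np.float32));print(" rim rect",r,len(R))
    # sloped panel points
    pp=P[(P[:,1]<-.06)&(P[:,2]>.02)&(P[:,2]<.15)&(P[:,0]<.66)]
    best=None
    for _ in range(400):
        a=pp[rng.choice(len(pp),3,False)];n=np.cross(a[1]-a[0],a[2]-a[0]);n/=np.linalg.norm(n)+1e-9;n*=np.sign(n[2]+1e-9)
        if abs(n[2]-.82)>.1:continue
        k=abs((pp-a[0])@n)<.003
        if best is None or k.sum()>best.sum():best=k
    if best is not None:
        S=pp[best];n=np.linalg.svd(S-S.mean(0))[2][2];n*=np.sign(n[2]);print(" panel",best.sum(),n.round(3),"yaw",np.degrees(np.arctan2(-n[1],-n[0])).round(2),S.mean(0).round(3),S.min(0).round(3),S.max(0).round(3))
E
python3 fit.py
```

```text
top lid plane 1703 1617 [0.828 0.016 0.561] yaw 1.09 angle 0.975 [0.645 0.053 0.256]
 high pts [0.593 0.053 0.334] 0.338
 rim rect ((0.6289417743682861, -0.011804640293121338), (0.19647860527038574, 0.33054280281066895), 1.2828415632247925) 1940
 panel 768 [-0.56  -0.027  0.828] yaw 2.77 [ 0.594 -0.121  0.114] [ 0.532 -0.178  0.071] [ 0.653 -0.06   0.15 ]
scene lid plane 3370 2879 [0.832 0.015 0.555] yaw 1.04 angle 0.982 [0.653 0.04  0.242]
 high pts [0.599 0.057 0.324] 0.333
 rim rect ((0.6296681761741638, -0.01684214174747467), (0.20262472331523895, 0.33316051959991455), 2.2614970207214355) 2083
 panel 375 [-0.575 -0.061  0.816] yaw 6.02 [ 0.598 -0.152  0.117] [ 0.531 -0.183  0.068] [ 0.651 -0.089  0.15 ]
```

```bash
cat > go.py <<'E'
import sys
from h import *
from scipy.spatial.transform import Rotation as Rn
yaw=np.radians(1.3)
def delta(p,R):
    o=ctrl.observe();A=np.array(o["tcp_rot"])
    print("t",round(o["time"],2),"pos",np.round(o["tcp_pos"],4),"F",np.round(o["ft_force"],1),"gap",round(o["finger_gap"],3))
    print("shift",np.round(A.T@(np.array(p)-o["tcp_pos"])/.15,3),"rot",np.round(Rn.from_matrix(A.T@R).as_rotvec()/2/np.pi,4))
c,s=np.cos(yaw),np.sin(yaw)
RD=np.array([[-s,c,0],[c,s,0],[0,0,-1]])   # columns x,y,z: x=world y, y=world x, z down
E
sed -i 's/^RD.*/RD=np.column_stack([[-s,c,0],[c,s,0],[0,0,-1.]])/' go.py
python3 -m crank '0 0 -1 0 0 -.2 .6; 0 0 -1 0 0 -.2 .6; 0 0 -1 0 0 -.2 .6; 0 0 -1 0 0 -.2 .6; 0 0 -1 0 0 -.2 .6; 0 0 -1 0 0 -.2 .6; 0 0 -1 0 0 -.2 .6; 0 0 -1 0 0 -.2 .6'
python3 -m crank '1 .5 -.2 0 0 0 .6; 1 .5 -.2 0 0 0 .6; 1 .5 -.2 0 0 0 .6; 1 .5 -.2 0 0 0 .6'
python3 -m crank '1 .5 -.2 0 0 0 .6; 1 .5 -.2 0 0 0 .6; 1 .5 -.2 0 0 0 .6; 1 .5 -.2 0 0 0 .6'
python3 -m crank '1 .5 -.2 0 0 0 .6; 1 .5 -.2 0 0 0 .6; 1 .5 -.2 0 0 0 .6; 1 .5 -.2 0 0 0 .6'
python3 -m crank '1 .5 -.2 0 0 0 .6; 1 .5 -.2 0 0 0 .6; 1 .5 -.2 0 0 0 .6; 1 .5 -.2 0 0 0 .6'
python3 - <<'E'
from go import *
im,d=ctrl.camera("wrist");save("w1.png",im);info=ctrl.camera_info("wrist");np.savez("pics/w1.npz",im=im,d=d)
for n in("lid_handle","lid","timer"):
    for r in ctrl.silhouettes("wrist",n)[:1]:
        P=cloud(info,d,r["mask"]);print(n,r["conf"],np.round(r["position"]),r["mask"].sum(),np.round(np.median(P,0),3) if len(P) else 0)
delta([.589,.054,.345],RD);print(np.round(info["T"],3).tolist())
E
```

```text
time: 2.7
tcp_pos: [0.2, -0.5921, 0.3432]
tcp_rot: [[-0.01, 1.0, -0.0], [1.0, 0.01, 0.0], [0.0, -0.0, -1.0]]
ft_force: [-0.3, -0.1, 0.5]
finger_gap: 0.599
gripper_force: 0.0
time: 3.2
tcp_pos: [0.2748, -0.4394, 0.375]
tcp_rot: [[-0.013, 1.0, 0.002], [1.0, 0.013, -0.002], [-0.002, 0.002, -1.0]]
ft_force: [0.1, -0.9, -0.1]
finger_gap: 0.6
gripper_force: 0.0
time: 3.7
tcp_pos: [0.3477, -0.2894, 0.4043]
tcp_rot: [[-0.014, 1.0, 0.002], [1.0, 0.014, -0.002], [-0.002, 0.002, -1.0]]
ft_force: [0.9, 0.3, -0.8]
finger_gap: 0.6
gripper_force: 0.0
time: 4.2
tcp_pos: [0.421, -0.139, 0.4336]
tcp_rot: [[-0.014, 1.0, 0.001], [1.0, 0.014, -0.001], [-0.001, 0.001, -1.0]]
ft_force: [-0.2, -1.7, -0.5]
finger_gap: 0.6
gripper_force: 0.0
time: 4.7
tcp_pos: [0.4944, 0.0113, 0.4626]
tcp_rot: [[-0.013, 1.0, -0.001], [1.0, 0.013, -0.001], [-0.001, -0.001, -1.0]]
ft_force: [0.5, -0.6, -0.7]
finger_gap: 0.602
gripper_force: 0.0
lid_handle 0.96 [460. 153.] 10748 [0.625 0.059 0.283]
lid 0.67 [459. 287.] 2236 [ 0.683 -0.116  0.185]
timer 0.92 [370. 273.] 474 [ 0.569 -0.113  0.147]
t 4.9 pos [0.4927 0.0093 0.4625] F [0.8 0.1 0.4] gap 0.602
shift [0.293 0.646 0.782] rot [-0.0002  0.0001 -0.0022]
[[1.0, -0.011, -0.002, 0.494], [0.011, 0.954, 0.299, 0.085], [-0.001, -0.299, 0.954, 0.643], [0.0, 0.0, 0.0, 1.0]]
```

View pics/w1.png

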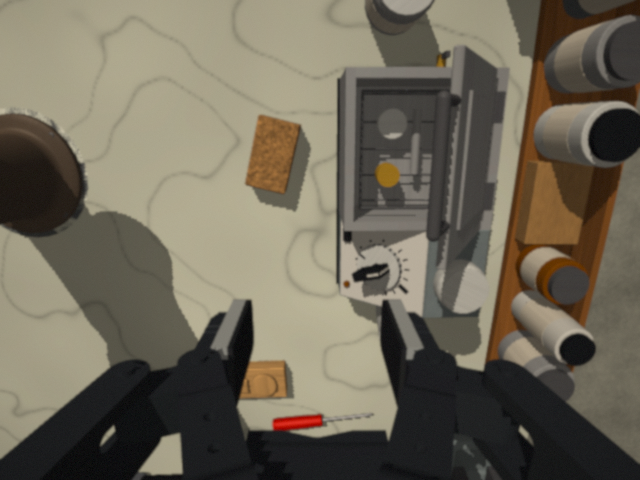

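The wrist view shows the dark pull bar running from (447,95) to (434,235), and the knob at (370,272). The long mark is near (404,291), on the right of upslope.

Run:
```python
from go import *
f=np.load("pics/w1.npz");info=ctrl.camera_info("wrist");d=f["d"];im=f["im"]
m=np.zeros(d.shape,bool);m[85:245,420:465]=1;m&=(im.max(2)<75)&(d>.25)&(d<.36)
P=cloud(info,d,m);P=P[P[:,2]>.30]
lo=P[P[:,1]<P[:,1].min()+.0 +.03];hi=P[P[:,1]>P[:,1].max()-.03]
print(len(P),np.median(P,0).round(4),P.min(0).round(3),P.max(0).round(3),np.median(lo,0).round(4),np.median(hi,0).round(4))
save("k1.png",cv2.resize(im[225:315,330:450],None,fx=6,fy=6,interpolation=cv2.INTER_CUBIC))
delta([.589,.054,.345],RD)
```

```text
2309 [0.5906 0.0544 0.3302] [ 0.585 -0.012  0.3  ] [0.614 0.108 0.334] [0.592  0.0017 0.3301] [0.5904 0.0941 0.3299]
t 4.9 pos [0.4927 0.0093 0.4625] F [0.8 0.1 0.4] gap 0.602
shift [0.293 0.646 0.782] rot [-0.0002  0.0001 -0.0022]
```

View pics/k1.png

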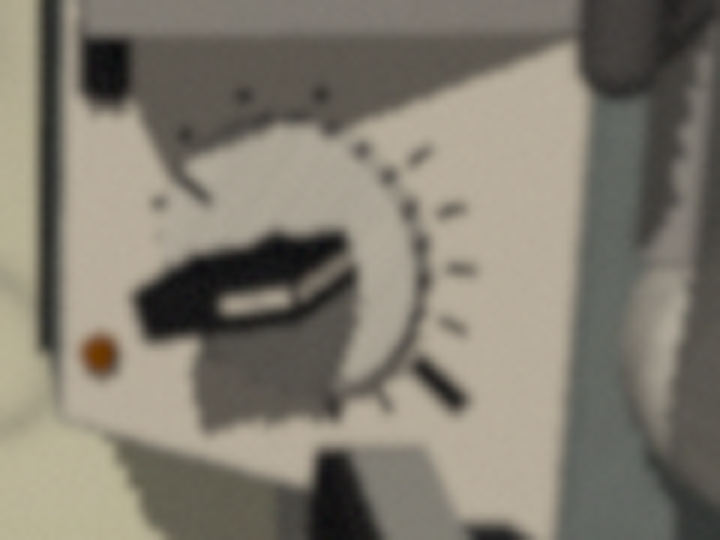

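The crop shows the white pointer line at about (215–345, 305–255), a little left of upslope. The long mark is at (440,385) and the four short marks before it run from (420,155) to (453,325).

```bash
python3 -m crank '.29 .65 0 0 0 0 .6; .29 .65 0 0 0 0 .6; .29 .65 .3 0 0 0 .6; .29 .65 .7 0 0 0 .6; .29 .65 .85 0 0 0 .6; .29 .65 .95 0 0 0 .6; .29 .65 1 0 0 0 .6'
python3 - <<'E'
from go import *
delta([.590,.053,.306],RD)
E
```

```text
time: 5.78
tcp_pos: [0.5901, 0.0547, 0.3131]
tcp_rot: [[-0.01, 1.0, 0.0], [1.0, 0.01, -0.0], [-0.0, 0.0, -1.0]]
ft_force: [-0.7, -0.2, 0.2]
finger_gap: 0.608
gripper_force: 0.0
t 5.78 pos [0.5901 0.0547 0.3131] F [-0.7 -0.2  0.2] gap 0.608
shift [-0.012 -0.001  0.048] rot [ 0.     0.    -0.002]
```

```bash
python3 -m crank '0 0 .05 0 0 0 .3; 0 0 .05 0 0 0 0; 0 0 .05 0 0 0 0; 0 0 .05 0 0 0 0; 0 0 .05 0 0 0 0; 0 0 .05 0 0 0 0' 40
python3 - <<'E'
from go import *
# arc waypoints: hinge relative to the bar
o=ctrl.observe();p=o["tcp_pos"];bar=p+np.array([0,0,.0187])
h=np.array([.700,.150]);v=bar[[0,2]]-h;r=np.hypot(*v);a0=np.arctan2(v[1],-v[0]);print("r",r,"a0",a0,o["finger_gap"],o["gripper_force"])
for a in np.arange(a0,-.1,-.08):
    q=h+r*np.array([-np.cos(a),np.sin(a)]);e=(q-bar[[0,2]])/.15;print(round(a,3),"ty",e[0].round(3),"tz",(-e[1]).round(3))
E
```

```text
time: 6.52
tcp_pos: [0.5901, 0.056, 0.3059]
tcp_rot: [[-0.012, 1.0, 0.0], [1.0, 0.012, 0.0], [0.0, 0.0, -1.0]]
ft_force: [0.1, -0.3, -0.1]
finger_gap: -0.0
gripper_force: 0.0
r 0.2063391697842785 a0 1.008850974577371 -7.234322637829258e-05 0.0
1.009 ty 0.0 tz -0.0
0.929 ty -0.091 tz 0.062
0.849 ty -0.176 tz 0.132
0.769 ty -0.256 tz 0.208
0.689 ty -0.329 tz 0.29
0.609 ty -0.395 tz 0.377
0.529 ty -0.455 tz 0.47
0.449 ty -0.506 tz 0.567
0.369 ty -0.55 tz 0.668
0.289 ty -0.586 tz 0.772
0.209 ty -0.613 tz 0.879
0.129 ty -0.631 tz 0.987
0.049 ty -0.641 tz 1.097
-0.031 ty -0.642 tz 1.207
```

Run:
```python
from go import *
im,d=ctrl.camera("wrist");info=ctrl.camera_info("wrist");np.savez("pics/w2.npz",im=im,d=d)
s,d2=ctrl.camera("scene");i2=ctrl.camera_info("scene");o=ctrl.observe()
u,v=map(int,proj(i2,o["tcp_pos"]));print(u,v)
cr=cv2.resize(s[v-70:v+70,u-70:u+90],None,fx=3,fy=3)
save("w2.png",np.hstack([cv2.resize(im,(400,300)),cv2.resize(cr,(400,300))]))
```

```text
346 163
```

View pics/w2.png

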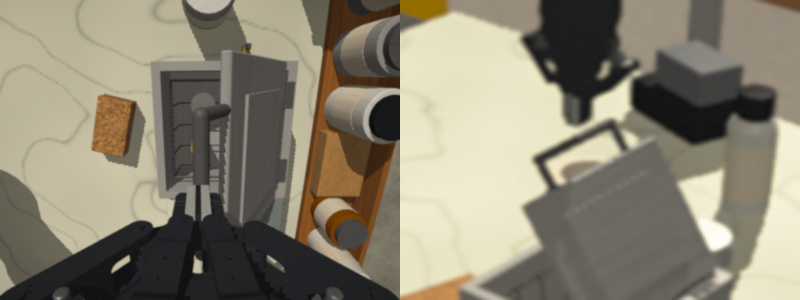

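Run:
```python
from go import *
d2=None
s,d=ctrl.camera("scene");i=ctrl.camera_info("scene");o=ctrl.observe()
m=np.zeros(d.shape,bool);m[80:200,300:400]=1
P=cloud(i,d,m);t=o["tcp_pos"]
k=(np.abs(P[:,0]-t[0])<.03)&(np.abs(P[:,1]-t[1])<.02);Q=P[k];Q=Q[np.argsort(-Q[:,2])]
print(t,Q[(Q[:,2]>.25)].round(3)[::6][-40:].tolist())
print([np.round(proj(i,t+[0,0,z])) for z in(0,.02,.04)])
m=np.zeros(d.shape,bool);f=np.load("pics/w2.npz")
iw=ctrl.camera_info("wrist");m[170:300,280:380]=1
W=cloud(iw,f["d"],m);W=W[(abs(W[:,0]-.59)<.03)&(W[:,2]>.29)]
for y in np.arange(.03,.12,.01):
    a=W[abs(W[:,1]-y)<.005]
    if len(a):print(y.round(3),len(a),np.percentile(a[:,2],[5,50,95]).round(3),np.median(a[:,0]).round(3))
```

```text
[0.58999304 0.0559802  0.30577491] [[0.597, 0.044, 0.374], [0.599, 0.049, 0.373], [0.593, 0.046, 0.372], [0.598, 0.047, 0.371], [0.595, 0.047, 0.37], [0.591, 0.045, 0.369], [0.592, 0.048, 0.368], [0.597, 0.048, 0.367], [0.597, 0.045, 0.366], [0.604, 0.061, 0.365], [0.605, 0.054, 0.363], [0.603, 0.06, 0.362], [0.598, 0.047, 0.361], [0.602, 0.049, 0.358], [0.592, 0.048, 0.358], [0.6, 0.059, 0.356], [0.587, 0.043, 0.355], [0.6, 0.045, 0.354], [0.604, 0.052, 0.353], [0.578, 0.049, 0.352], [0.598, 0.044, 0.351], [0.592, 0.044, 0.349], [0.594, 0.045, 0.346], [0.593, 0.047, 0.343], [0.596, 0.036, 0.332], [0.595, 0.041, 0.33], [0.593, 0.066, 0.329], [0.595, 0.056, 0.329], [0.59, 0.047, 0.328], [0.6, 0.04, 0.327], [0.597, 0.039, 0.326], [0.599, 0.051, 0.325], [0.599, 0.04, 0.323], [0.598, 0.038, 0.321], [0.619, 0.073, 0.298], [0.616, 0.043, 0.296], [0.619, 0.069, 0.294], [0.617, 0.057, 0.293], [0.619, 0.055, 0.292], [0.615, 0.055, 0.29]]
[array([346., 164.]), array([346., 156.]), array([347., 149.])]
0.04 185 [0.293 0.296 0.298] 0.614
0.05 363 [0.293 0.296 0.298] 0.614
0.06 784 [0.293 0.312 0.332] 0.603
0.07 1122 [0.294 0.329 0.349] 0.596
0.08 1055 [0.294 0.328 0.332] 0.597
0.09 1117 [0.294 0.328 0.332] 0.596
0.1 1230 [0.294 0.328 0.332] 0.597
0.11 947 [0.297 0.322 0.331] 0.599
```

Run:
```python
from go import *
f=np.load("pics/w1.npz");i=ctrl.camera_info("wrist");o=ctrl.observe()
T=np.array(i["T"]);A=np.array(o["tcp_rot"])
def tool(d,m):
    return (cloud(i,d,m)-o["tcp_pos"])@A
m=np.zeros((480,640),bool);m[290:480,180:450]=1
Q=tool(f["d"],m);Q=Q[(abs(Q[:,1])<.07)&(abs(Q[:,0])<.03)&(Q[:,2]>-.12)&(Q[:,2]<.06)]
for s in(-1,1):
    q=Q[Q[:,1]*s>0];print(s,len(q),"zmax",np.percentile(q[:,2],[90,98,100]).round(4),q[q[:,2]>np.percentile(q[:,2],95)].mean(0).round(4))
d=np.load("pics/w2.npz")["d"];Q=tool(d,m);Q=Q[(abs(Q[:,1])<.04)&(abs(Q[:,0])<.03)&(Q[:,2]>-.12)&(Q[:,2]<.06)]
for z in np.arange(-.1,.03,.01):
    a=Q[abs(Q[:,2]-z)<.005]
    if len(a):print(z.round(3),len(a),"y",a[:,1].min().round(3),a[:,1].max().round(3),"x",a[:,0].min().round(3),a[:,0].max().round(3))
print("T rel",((T[:3,3]-o["tcp_pos"])@A).round(4),o["ft_force"],o["tcp_pos"])
im=np.load("pics/w2.npz")["im"];save("w3.png",np.hstack([cv2.resize(im[220:400,230:410],(390,390),interpolation=2),cv2.resize(ctrl.camera("scene")[0][110:200,300:390],(390,390),interpolation=2)]))
```

```text
-1 9526 zmax [-0.0591 -0.0478 -0.0409] [ 0.0033 -0.0272 -0.0481]
1 9389 zmax [-0.0588 -0.0476 -0.0401] [ 0.0033  0.0289 -0.048 ]
-0.1 6175 y -0.037 0.037 x -0.01 0.017
-0.09 8500 y -0.037 0.038 x -0.013 0.013
-0.08 2433 y -0.03 0.032 x -0.013 0.013
-0.07 1069 y -0.013 0.014 x -0.012 0.011
-0.06 1084 y -0.013 0.015 x 0.004 0.011
-0.05 856 y -0.013 0.014 x 0.005 0.011
-0.04 143 y -0.01 0.012 x 0.005 0.01
-0.03 60 y -0.001 0.007 x 0.002 0.005
-0.02 102 y -0.003 0.009 x -0.002 0.005
0.01 656 y 0.019 0.032 x -0.03 -0.01
0.02 209 y 0.031 0.038 x -0.03 -0.014
T rel [ 0.075   0.0008 -0.1805] [ 0.11159012 -0.27898375 -0.25243067] [0.58999304 0.0559802  0.30577491]
```

View pics/w3.png

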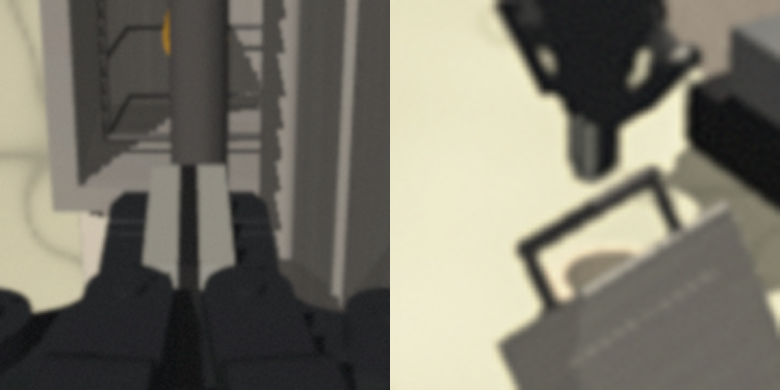

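The crops show the shut fingertips ending clearly above the bar, with the bar about 4 px to the right of the finger gap in the wrist view. Both cameras put the true tips about 37 mm behind the reported TCP. I'll reopen, go lower and regrasp.

```bash
python3 - <<'E'
from go import *
f=np.load("pics/w2.npz");i=ctrl.camera_info("wrist");m=np.zeros((480,640),bool);m[170:300,280:380]=1
W=cloud(i,f["d"],m);W=W[(W[:,2]>.322)&(abs(W[:,0]-.595)<.02)&(W[:,1]>.072)]
print(len(W),np.percentile(W[:,0],[2,50,98]).round(4),np.percentile(W[:,2],[50,98]).round(4))
t=W[W[:,2]>.3295];print(t.mean(0).round(4));delta([.5925,.054,.269],RD)
E
python3 -m crank '0 0 0 0 0 0 .6; 0 0 0 0 0 0 .6; 0 0 0 0 0 0 .6; 0 0 0 0 0 0 .6'
```

```text
2649 [0.5868 0.5925 0.5985] [0.3302 0.3322]
[0.5923 0.0913 0.3308]
t 6.72 pos [0.59   0.056  0.3057] F [-0.1  0.1 -0.7] gap 0.0
shift [-0.013  0.017  0.245] rot [-0.     -0.     -0.0018]
time: 7.22
tcp_pos: [0.59, 0.056, 0.3058]
tcp_rot: [[-0.012, 1.0, 0.0], [1.0, 0.012, 0.0], [0.0, 0.0, -1.0]]
ft_force: [0.3, 0.6, -0.5]
finger_gap: 0.599
gripper_force: 0.0
```

```bash
python3 -m crank '0 .017 .12 0 0 0 .5; 0 .017 .24 0 0 0 .5; 0 .017 .24 0 0 0 .4; 0 .017 .24 0 0 0 0; 0 .017 .24 0 0 0 0; 0 .017 .24 0 0 0 0; 0 .017 .24 0 0 0 0; 0 .017 .24 0 0 0 0' 40
```

```text
time: 8.22
tcp_pos: [0.5925, 0.056, 0.27]
tcp_rot: [[-0.012, 1.0, 0.0], [1.0, 0.012, -0.0], [-0.0, 0.0, -1.0]]
ft_force: [-1.6, -0.2, -1.0]
finger_gap: 0.122
gripper_force: 39.0
```

```bash
python3 -m crank '0 -.055 .038 0 0 0 0; 0 -.115 .079 0 0 0 0; 0 -.167 .122 0 0 0 0; 0 -.219 .167 0 0 0 0; 0 -.268 .215 0 0 0 0; 0 -.315 .265 0 0 0 0; 0 -.36 .32 0 0 0 0; 0 -.4 .373 0 0 0 0'
```

```text
time: 9.22
tcp_pos: [0.5323, 0.0548, 0.213]
tcp_rot: [[-0.012, 1.0, 0.0], [1.0, 0.012, -0.001], [-0.001, 0.0, -1.0]]
ft_force: [3.1, -3.3, 1.2]
finger_gap: 0.124
gripper_force: 40.9
```

```bash
python3 -m crank '0 -.038 .057 0 0 0 0; 0 -.074 .115 0 0 0 0; 0 -.106 .176 0 0 0 0; 0 -.136 .238 0 0 0 0; 0 -.162 .301 0 0 0 0; 0 -.186 .365 0 0 0 0; 0 -.205 .431 0 0 0 0; 0 -.222 .498 0 0 0 0'
```

```text
time: 10.22
tcp_pos: [0.4986, 0.0545, 0.1384]
tcp_rot: [[-0.012, 1.0, -0.001], [1.0, 0.012, -0.001], [-0.001, -0.001, -1.0]]
ft_force: [1.6, -4.9, 4.1]
finger_gap: 0.122
gripper_force: 41.4
```

```bash
python3 -m crank '0 -.008 .034 0 0 0 0; 0 -.014 .068 0 0 0 0; 0 -.02 .1 0 0 0 0; 0 -.023 .135 0 0 0 0; 0 -.027 .17 0 0 0 0; 0 -.03 .205 0 0 0 0; 0 -.032 .24 0 0 0 0; 0 -.033 .272 0 0 0 0'
```

```text
time: 11.22
tcp_pos: [0.4933, 0.0545, 0.0976]
tcp_rot: [[-0.012, 1.0, -0.002], [1.0, 0.012, -0.001], [-0.001, -0.002, -1.0]]
ft_force: [1.5, -4.6, 3.9]
finger_gap: 0.121
gripper_force: 42.0
```

```bash
python3 -m crank '0 0 .01 0 0 0 0; 0 0 .02 0 0 0 0; 0 0 .02 0 0 0 0'; python3 -m crank '0 0 .01 0 0 0 0; 0 0 .02 0 0 0 0; 0 0 .02 0 0 0 0'
```

```text
time: 11.6
tcp_pos: [0.4932, 0.0545, 0.0962]
tcp_rot: [[-0.012, 1.0, -0.003], [1.0, 0.012, -0.001], [-0.001, -0.003, -1.0]]
ft_force: [-2.3, -4.6, 12.4]
finger_gap: 0.121
gripper_force: 43.1
time: 11.98
tcp_pos: [0.4932, 0.0545, 0.096]
tcp_rot: [[-0.012, 1.0, -0.004], [1.0, 0.012, -0.001], [-0.001, -0.004, -1.0]]
ft_force: [-9.1, -6.2, 27.5]
finger_gap: 0.124
gripper_force: 44.7
```

```bash
python3 -m crank '0 0 -.03 0 0 0 0; 0 0 -.03 0 0 0 .35; 0 0 -.03 0 0 0 .35; 0 0 -.03 0 0 0 .35; 0 0 -.2 0 0 0 .35; 0 0 -.5 0 0 0 .35; 0 0 -.9 0 0 0 .35; 0 0 -1 0 0 0 .35'
python3 -m crank '-.35 .05 -.3 0 0 0 .45; -.7 .1 -.6 0 0 0 .45; -.7 .1 -.6 0 0 0 .45; -.7 .1 -.6 0 0 0 .45; -.7 .1 -.6 0 0 0 .45'
python3 - <<'E'
from go import *
im,d=ctrl.camera("wrist");np.savez("pics/w4.npz",im=im,d=d);i=ctrl.camera_info("wrist")
R=np.array([[c,-s,0],[s,c,0],[0,0,1]]);org=np.array([.6165,-.0121,0])
print("grip pix",proj(i,org+R@[-.0275-.0229,-.1,.1428]),"face",proj(i,org+R@[-.0275,-.1,.11]))
m=np.zeros(d.shape,bool);m[:300]=1
r=ctrl.silhouettes("wrist","lid");P=cloud(i,d,r[0]["mask"]);print("lid",r[0]["conf"],P.min(0).round(3),P.max(0).round(3),np.median(P,0).round(3))
for n in("timer","heat_ring"):
  for q in ctrl.silhouettes("wrist",n)[:1]:
    P=cloud(i,d,q["mask"]);print(n,q["conf"],np.round(q["position"]),P.shape,np.median(P,0).round(4),np.percentile(P,[2,98],axis=0).round(4).tolist())
u,v=map(int,proj(i,org+R@[-.04,-.1,.12]));u0=max(u-90,0);v0=max(v-90,0)
print(u0,v0);cr=im[v0:v0+180,u0:u0+180]
save("k4.png",np.hstack([cv2.resize(cr,(400,400),interpolation=2),cv2.resize(im,(400,300))[:,:] if 0 else np.pad(cv2.resize(im,(400,300)),((0,100),(0,0),(0,0)))]))
E
```

```text
time: 12.98
tcp_pos: [0.497, 0.0553, 0.2468]
tcp_rot: [[-0.012, 1.0, 0.008], [1.0, 0.012, 0.001], [0.001, 0.008, -1.0]]
ft_force: [-0.1, -0.1, -0.5]
finger_gap: 0.348
gripper_force: 0.0
time: 13.6
tcp_pos: [0.5091, -0.0486, 0.3298]
tcp_rot: [[-0.012, 1.0, -0.004], [1.0, 0.012, 0.002], [0.002, -0.004, -1.0]]
ft_force: [-1.1, -0.5, -0.6]
finger_gap: 0.452
gripper_force: 0.0
grip pix (np.float64(374.17219631961206), np.float64(266.98911507112825)) face (np.float64(390.9800736287155), np.float64(256.0990658099096))
lid 0.97 [ 0.476 -0.057 -0.002] [0.714 0.139 0.166] [0.607 0.047 0.162]
timer 0.68 [377. 268.] (871, 3) [ 0.5701 -0.1109  0.1474] [[0.5478, -0.1255, 0.1224], [0.5939, -0.1014, 0.1608]]
heat_ring 0.92 [390. 253.] (2239, 3) [ 0.5896 -0.1054  0.1239] [[0.5591, -0.1451, 0.1027], [0.613, -0.0814, 0.1381]]
290 169
```

View pics/k4.png

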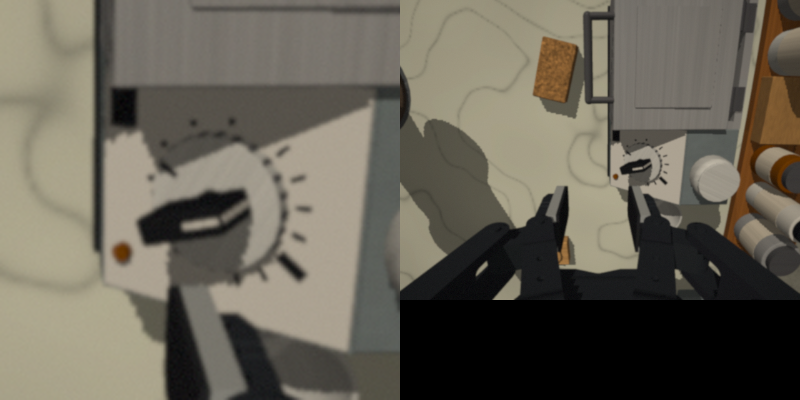

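The lid lies closed on the tank with the bar at the front. The knob is at about (375,267), its pointer slightly left of upslope, and the long mark shows to its right. Next I measure the knob in the panel frame.

```bash
cat > knob.py <<'E'
from go import *
R=np.array([[c,-s,0],[s,c,0],[0,0,1]]);org=np.array([.6165,-.0121,0])
t=np.radians(35);pz=R@[-np.sin(t),0,np.cos(t)];px=R@[np.cos(t),0,np.sin(t)];py=np.cross(pz,px)
face=org+R@[-.0275,-.1,.11];PR=np.column_stack([px,py,pz])
def measure(im,d,i):
    u,v=map(int,proj(i,face));m=np.zeros(d.shape,bool);m[max(v-75,0):v+75,max(u-75,0):u+75]=1
    vv,uu=np.nonzero(m&(d>0));P=(cloud(i,d,m)-face)@PR;col=im[vv,uu]
    ok=(abs(P[:,0])<.06)&(abs(P[:,1])<.05)
    fl=ok&(np.hypot(P[:,0],P[:,1])>.04)&(abs(P[:,2])<.01);print("panel out",np.median(P[fl,2]).round(4),fl.sum())
    top=ok&(P[:,2]>.042)&(P[:,2]<.056)&(np.hypot(P[:,0],P[:,1])<.035);q=P[top][:,:2];print("top n",top.sum(),"out",np.median(P[top,2]).round(4))
    rc=cv2.minAreaRect((q*1000).astype(np.float32));print("rect",rc)
    w=np.linalg.svd(q-q.mean(0),full_matrices=False)[2][0];w*=np.sign(w[0]);print("mean",q.mean(0).round(4),"dir deg (left+)",np.degrees(np.arctan2(w[1],w[0])).round(1))
    ring=ok&(abs(P[:,2]-.012)<.004)&(np.hypot(P[:,0],P[:,1])<.045)
    br=top&(col.min(1)>110);print("white",br.sum(),P[br].mean(0).round(4) if br.any() else 0)
    dark=ok&(abs(P[:,2]-.012)<.005)&(col.max(1)<70)
    return P,col
if __name__=="__main__":
    f=np.load("pics/w4.npz");measure(f["im"],f["d"],ctrl.camera_info("wrist"))
E
python3 knob.py
```

```text
panel out 0.003 5002
top n 586 out 0.0488
rect ((1.3983592987060547, -2.034914016723633), (44.73769760131836, 14.323610305786133), 20.032962799072266)
mean [ 0.0033 -0.0006] dir deg (left+) 20.2
white 39 [0.0119 0.0018 0.0498]
```

```bash
cat > tgt.py <<'E'
from knob import *
import sys
def tgt(out,ang,sgn,ax=(.0014,-.0020)):  # ang: bar direction deg left+; out = grip point distance from panel
    th=np.radians(ang);a=np.array([-np.sin(th),np.cos(th),0]);y=PR@(sgn*a);z=-pz;x=np.cross(y,z)
    p=face+PR@[ax[0],ax[1],out-.0557]
    return p,np.column_stack([x,y,z])
if __name__=="__main__":
    print(np.round(ctrl.observe()["qpos"],1))
    for sg in(1,-1):
        p,Rt=tgt(.10,20,sg);print(sg,p.round(4));delta(p,Rt)
E
python3 tgt.py
```

```text
[-10.4  -0.6  98.7   0.   82.1 -11.1]
1 [ 0.5671 -0.1152  0.1471]
t 13.8 pos [ 0.5098 -0.0489  0.331 ] F [-0.6  0.5  0.1] gap 0.451
shift [-0.448  0.379  1.225] rot [-0.0658 -0.0932 -0.2961]
-1 [ 0.5671 -0.1152  0.1471]
t 13.8 pos [ 0.5098 -0.0489  0.331 ] F [-0.6  0.5  0.1] gap 0.451
shift [-0.448  0.379  1.225] rot [-0.0847  0.0598  0.1865]
```

```bash
python3 -m crank '-.2 .2 0 -.085 .06 .187 .45; -.45 .38 .2 -.085 .06 .187 .45; -.45 .38 .2 -.085 .06 .187 .45; -.45 .38 .2 -.085 .06 .187 .45; -.45 .38 .2 -.085 .06 .187 .45; -.45 .38 .2 -.085 .06 .187 .45; -.45 .38 .2 -.085 .06 .187 .45; -.45 .38 .2 -.085 .06 .187 .45'
python3 - <<'E'
from tgt import *
im,d=ctrl.camera("wrist");np.savez("pics/w5.npz",im=im,d=d);i=ctrl.camera_info("wrist")
measure(im,d,i)
p,Rt=tgt(.10,20,-1);delta(p,Rt);p,Rt=tgt(.04,20,-1);delta(p,Rt);print(np.round(ctrl.observe()["qpos"],1))
E
```

```text
time: 14.8
tcp_pos: [0.5666, -0.1154, 0.3005]
tcp_rot: [[0.762, 0.298, 0.575], [0.356, -0.934, 0.012], [0.541, 0.195, -0.818]]
ft_force: [-0.1, 0.1, 0.3]
finger_gap: 0.452
gripper_force: 0.0
panel out 0.0028 5574
top n 787 out 0.0485
rect ((0.90673828125, -1.8667755126953125), (44.41653060913086, 14.14879322052002), 19.961017608642578)
mean [ 0.0024 -0.0017] dir deg (left+) 20.4
white 108 [0.0078 0.0021 0.0488]
t 14.85 pos [ 0.5673 -0.1157  0.3013] F [ 0.7  0.3 -0.1] gap 0.447
shift [-0.557 -0.205  0.839] rot [ 0.0003 -0.0004 -0.0005]
t 14.85 pos [ 0.5673 -0.1157  0.3013] F [ 0.7  0.3 -0.1] gap 0.447
shift [-0.557 -0.206  1.239] rot [ 0.0003 -0.0004 -0.0005]
[-24.8 -13.5 120.8  21.9  42.5  31.8]
```

```bash
python3 -m crank '-.3 -.1 .1 0 0 0 .4; -.55 -.2 .4 0 0 0 .4; -.55 -.2 .65 0 0 0 .4; -.55 -.2 .84 0 0 0 .4; -.55 -.2 .84 0 0 0 .4; -.55 -.2 .84 0 0 0 .4'
python3 - <<'E'
from tgt import *
im,d=ctrl.camera("wrist");np.savez("pics/w6.npz",im=im,d=d);i=ctrl.camera_info("wrist");save("w6.png",im)
measure(im,d,i)
p,Rt=tgt(.042,20,-1,(.001,-.0019));delta(p,Rt)
E
```

```text
time: 15.6
tcp_pos: [0.5702, -0.1169, 0.1496]
tcp_rot: [[0.76, 0.297, 0.578], [0.357, -0.934, 0.011], [0.543, 0.198, -0.816]]
ft_force: [0.7, 0.7, -0.1]
finger_gap: 0.404
gripper_force: 0.0
panel out 0.003 7211
top n 2343 out 0.0489
rect ((-0.31647491455078125, -1.7537202835083008), (45.14606475830078, 14.060529708862305), 20.454580307006836)
mean [ 0.0014 -0.0012] dir deg (left+) 20.6
white 292 [0.0078 0.0018 0.049 ]
t 15.65 pos [ 0.5702 -0.1171  0.1502] F [ 0.3  0.  -0.5] gap 0.398
shift [-0.027 -0.025  0.391] rot [ 0.0007 -0.0008 -0.0004]
```

View pics/w6.png

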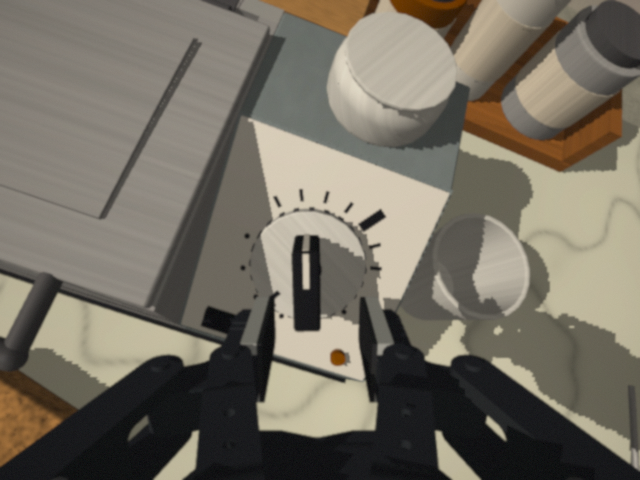

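The wrist view shows the knob at (307,283) between the open fingers with its pointer up. The long mark is at (373,219). Now I advance and grip.

```bash
python3 -m crank '-.025 -.025 .1 0 0 0 .4; -.025 -.025 .25 0 0 0 .4; -.025 -.025 .39 0 0 0 .4; -.025 -.025 .39 0 0 0 .4'
python3 - <<'E'
from tgt import *
im,d=ctrl.camera("wrist");i=ctrl.camera_info("wrist");o=ctrl.observe();A=np.array(o["tcp_rot"])
p,Rt=tgt(.042,20,-1,(.001,-.0019));delta(p,Rt)
m=np.zeros(d.shape,bool);m[280:480,180:450]=1
Q=cloud(i,d,m);Q=(Q-face)@PR
for lo,hi in((-.03,-.008),(.008,.03)):
    q=Q[(np.hypot(Q[:,0],Q[:,1])<.045)&(Q[:,2]>.02)]
print(len(q),np.percentile(q[:,2],[0,1,5,20]).round(3))
print(np.round(o["moment"],2))
E
python3 -m crank '0 0 0 0 0 0 .2; 0 0 0 0 0 0 .1; 0 0 0 0 0 0 0; 0 0 0 0 0 0 0; 0 0 0 0 0 0 0' 25
```

```text
time: 16.15
tcp_pos: [0.5995, -0.1139, 0.0986]
tcp_rot: [[0.761, 0.297, 0.577], [0.356, -0.934, 0.011], [0.543, 0.197, -0.816]]
ft_force: [-0.4, 0.1, 0.2]
finger_gap: 0.404
gripper_force: 0.0
t 16.2 pos [ 0.5995 -0.1141  0.0992] F [-0.2  0.7  0.4] gap 0.401
shift [0.002 0.003 0.001] rot [ 0.0007 -0.0007 -0.0006]
33701 [0.023 0.032 0.041 0.05 ]
[0.   0.26 0.02]
time: 16.82
tcp_pos: [0.599, -0.1128, 0.0995]
tcp_rot: [[0.76, 0.298, 0.578], [0.356, -0.934, 0.013], [0.544, 0.196, -0.816]]
ft_force: [-4.4, 3.5, 6.9]
finger_gap: 0.157
gripper_force: 28.3
```

```bash
python3 -m crank '0 0 -.01 0 0 .02 0; 0 0 -.01 0 0 .04 0; 0 0 -.01 0 0 .065 0; 0 0 -.01 0 0 .09 0; 0 0 -.01 0 0 .115 0; 0 0 -.01 0 0 .135 0; 0 0 -.01 0 0 .154 0; 0 0 -.01 0 0 .154 0'
python3 - <<'E'
from tgt import *
p,Rt=tgt(.0435,-35,-1,(.001,-.0019));delta(p,Rt);print(ctrl.observe()["moment"].round(2))
E
```

```text
time: 17.82
tcp_pos: [0.5986, -0.1144, 0.0995]
tcp_rot: [[0.675, -0.46, 0.577], [-0.569, -0.822, 0.01], [0.47, -0.335, -0.816]]
ft_force: [9.3, 0.4, -9.7]
finger_gap: 0.157
gripper_force: 27.6
t 17.82 pos [ 0.5986 -0.1144  0.0995] F [ 9.3  0.4 -9.7] gap 0.157
shift [ 0.006 -0.004 -0.004] rot [ 0.     -0.0009 -0.002 ]
[-0.04  0.02 -0.05]
```

```bash
python3 -m crank '0 0 0 0 0 0 .2; 0 0 0 0 0 0 .4; 0 0 0 0 0 0 .4; 0 0 0 0 0 0 .4; 0 0 -.2 0 0 0 .4; 0 0 -.5 0 0 0 .4; 0 0 -.8 0 0 0 .4; 0 0 -.8 0 0 0 .4'
python3 - <<'E'
from tgt import *
im,d=ctrl.camera("wrist");i=ctrl.camera_info("wrist");save("w7.png",im);measure(im,d,i)
E
```

```text
time: 18.82
tcp_pos: [0.5302, -0.1166, 0.2017]
tcp_rot: [[0.672, -0.457, 0.583], [-0.567, -0.824, 0.007], [0.477, -0.335, -0.813]]
ft_force: [0.5, -0.7, 0.2]
finger_gap: 0.4
gripper_force: 0.0
panel out 0.0011 9040
top n 1337 out 0.0471
rect ((-1.945612907409668, -1.329702377319336), (13.51020336151123, 44.193851470947266), 54.8176383972168)
mean [-0.0015 -0.0018] dir deg (left+) -35.6
white 136 [ 0.0076 -0.0083  0.0476]
```

View pics/w7.png

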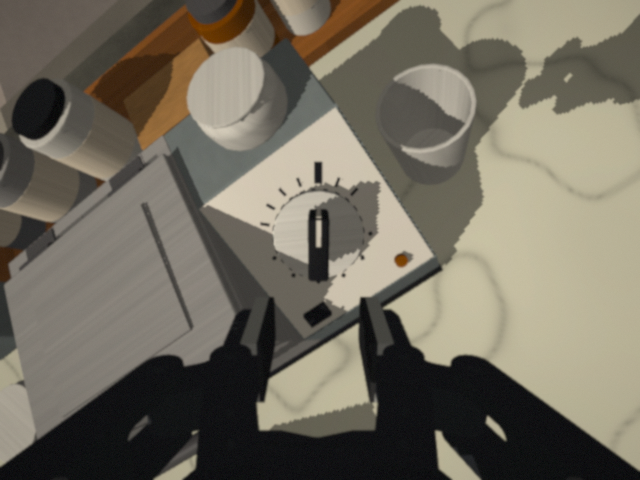

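The pointer (318,215) lines up with the long mark (318,172), and the measured knob direction is 35° right. A last check of the lid's tilt, then I hand in.

Run:
```python
from tgt import *
im,d=ctrl.camera("wrist");i=ctrl.camera_info("wrist")
m=ctrl.silhouettes("wrist","lid")[0]["mask"];P=cloud(i,d,m);P=P[(P[:,0]>.54)&(P[:,0]<.69)&(abs(P[:,2]-.16)<.02)]
k=np.polyfit(P[:,0],P[:,2],1);print("slope (-=open)",k[0].round(4),len(P),P[:,2].mean().round(4))
if abs(k[0])<.03: print(ctrl.sign_off())
```

```text
slope (-=open) -0.0087 35548 0.1599
the job is handed in; nothing more can be done
None
```

I closed the lid gently (measured tilt about 0.01 rad), turned the timer knob to the long mark (about 35° right of straight up), and handed the job in. I saw no sign that the heat ring or the other things on the bench moved, but I did not measure them afterwards, and the hand-in returned no verdict.

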